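# Fetch the inkstone from behind the paint containers

## Robot

A 6-joint arm with a two-finger parallel gripper is mounted at the origin on the work surface. World frame = base frame: x ahead of the robot, y to its left, z up, the work surface at z = 0. Lengths are in mm, angles in rad, forces in N, time in s.
With the tool pointing down it reaches from about 350 to 775 mm from the base axis. Payload 7.3 kg.
Tool frame: the origin (TCP) lies at the very end of the fingers, on their centre line; the grasp point (between the pads) lies 19 mm behind it (bot.tcp_to_grasp is the distance from the TCP to the grasp point, in mm); z points along the fingers, y is the direction in which the jaws open and shut (so a half turn about z gives the same grasp; the last joint's range is limited). The gripper opens to 92 mm and grips with 3 to 60 N. Pads are 19 mm wide; open, the fingers measure 130 mm over their backs; the gripper's body (75 mm by 190 mm) begins 47 mm behind the grasp point.
Start: joints at [1.198, 0.342, 1.524, -0, 1.275, -0.146], TCP at [118.035, 511.579, 226.741] pointing down, gripper open.
Joint ranges: [-2.53, 2.53], [-0.77, 2.02], [0.04, 2.7], [-1, 4.14], [0.28, 2.66], [-3.11, 3.11]. Speed limits (rad/s): [2.57, 2.57, 3.14, 3.14, 3.14, 3.14].

## Interface

Orientations are given as [roll, pitch, yaw] about the fixed x, y, z axes, in that order (R = Rz(yaw) Ry(pitch) Rx(roll)).
In Python, from plant import bot gives the robot as it stands. The module is installed in compiled form; this text tells all that it offers.
- The arm moves only by the tool carry_out, never from a script. Its argument "motion" is a list of rows, each a list of 5 numbers: the closure, from 0 (fully open) to 1 (shut), then the shift along the tool's x, y, z in mm, then the turn about the tool's z in degrees. In form: [[claw, dx, dy, dz, spin], ...]. A call has 1 to 10 rows; each row is the pose to reach, as a shift and turn from the pose measured when the call began, along the tool's axes at that moment; what a row does not reach only later rows make up. A row lasts 1/8 s, in which the tool goes at most 62.5 mm and 10.7 degrees, less where a joint would pass 70% of its speed; a pose out of reach is approached as far as the arm can. A call with a gripper value outside its range is refused whole. The fingers move at their own pace and stop on an object; the grip force is fixed at half the most. Time passes only in rows, so rows that repeat a pose let the fingers close. It gives the time, the measured TCP pose, the force and the opening at its end, in the units of the state.
- bot.get_obs(): the state, without advancing time (a new reading comes with each control period).
- bot.capture(name): name is "side" or "top"; returns a dict with "color" (400x640x3 uint8, red, green, blue), "depth" (400x640 float32, mm along the optical axis (not along the pixel's ray), 0 where there is no reading), "K" (3x3 intrinsics, pixels), "camera_from_world" (4x4, takes a point from world to camera coordinates). Camera axes: x right, y down, z forward; pixel columns grow to the right and rows downward; lengths in mm; the calibration is good to about 2 mm. A picture is of the moment at which its call begins.
- bot.close_job(): hands the job in, once; it reports no verdict.
The state is a dict: "time": time; "joint_positions": joint angles; "dq": joint speeds; "tau": joint torques, N m; "tool_pos": TCP position; "tcp_rot": TCP orientation; "contact_force": force on the tool from outside, world axes, zero at the start; "moment": the same for the moment, N m; "grip_width": finger opening in mm.
Only numpy, scipy, OpenCV 4.12 (cv2) and the standard library are available. Lean on these libraries where they do the work, as an engineer would, in place of code of your own. Each camera call takes 0.05 s, during which the arm holds its last target.

## Task

The inkstone lies on the wooden desk stand, shut in behind a jar, a bottle and a tin. Move all three containers, standing upright, into the metal tray, then lay the inkstone right way up in the middle of the felt-topped board, its length along the board's length, and only then stand each container back on the desk stand in the very place where it stood at the start. Never tip a container over, and leave the paperweight, the saucer and the bowl as they are.

Things in the scene. Friction and masses are not known exactly. Their poses are not given: they have to be found in the camera images.
- jar: White ceramic jar with a cork lid: a round upright cylinder, 50 mm in diameter up to 66 mm high, lid 47 mm in diameter, 83 mm high in all, about 0.3 kg. Stands on the desk stand, in any one of the three front places. Origin: centre of its underside, z up.
- bottle: Slim black plastic ink bottle with a narrow white cap: round, 38 mm in diameter up to 80 mm high, cap 24 mm in diameter, 104 mm high in all, about 0.15 kg. Stands in another front place of the desk stand. Origin: centre of its underside, z up.
- tin: Square metal tin, 42 x 42 mm, flat sides up to 86 mm high, a small round cap on top, 94 mm high in all, about 0.25 kg. Stands in the remaining front place of the desk stand. Origin: centre of its underside, z up, x and y square to its flat sides.
- inkstone: Dark slate inkstone, a low rectangular block with a hollow in its top: 50 mm (its x) x 90 mm (its y) x 28 mm high, about 0.36 kg, sides upright. Lies on the desk stand behind the row of containers, its length roughly along the row, with only 5 to 20 mm between it and them. Origin: centre of its underside, z up.
- stand: Fixed planked wooden desk stand: a board 190 mm (its x, front to back) x 260 mm (its y) x 18 mm thick, its top 18 mm above the table, with a rail at the back edge (+x) that rises 16 mm above that top. The three containers stand about 75 mm apart in a row along its y, near x = -45 mm; the inkstone is near x = +15 mm. Origin: centre of its underside, on the table.
- tray: Fixed shallow aluminium tray, empty at the start, to the left or the right of the stand: 240 mm (its x) x 130 mm (its y) outside, walls 5 mm thick and 14 mm high, inner floor 5 mm above the table. The three containers fit in a row along its x, 70 mm apart. Origin: centre of its underside, on the table.
- board: Fixed low wooden board with a grey felt top, empty at the start, on the other side of the stand: 200 mm (its x, its length) x 130 mm (its y), top 8 mm above the table. Place for the inkstone. Origin: centre of its underside, on the table.
- paperweight: Bystander: dark lacquered paperweight bar, 34 x 200 x 24 mm, lying on the painted sheet between the robot and the stand. Origin: centre of its underside.
- saucer: Bystander: white paint saucer, 84 mm wide, 14 mm high, standing far back, left of the stand. Origin: centre of its underside.
- bowl: Bystander: small white water bowl, 72 mm wide, 36 mm high, standing far back, right of the stand. Origin: centre of its underside.
Mind the look-alikes: they are no part of the job. What is shaped like the inkstone but blue is not meant.

How it is judged:
By the outcome, as a careful person would: the job done as asked, in the order asked, and still so for the second after the job is handed in, with the robot touching nothing.
It also fails if it takes over 150 s, if anything falls off the work surface, if the arm or the gripper's body presses on something with over 40 N, if the wrist force passes 120 N, or if a joint passes its speed limit or range.

## Working session

There is one attempt and no reset: what is moved stays moved. The work goes in short steps, Python scripts to look and compute and a tool call to move; the robot and the scene stay as the last step left them, time stands still between calls to the robot, and variables do not carry over. Pictures are saved under pics/ and viewed, and the job is handed in when it is done.

Besides the shell and the picture viewer there is one more tool, called after "Request:" by a JSON object that holds its "name" and its "arguments", one argument or row to a line. carry_out: Moves the arm, as the interface text tells. Its arguments: {"type":"object","properties":{"motion":{"type":"array","items":{"type":"array","items":{"type":"number"}}}},"required":["motion"]}

```bash
mkdir -p pics; ls; python3 - <<'E'
from plant import bot
import cv2
print(bot.get_obs())
for n in("side","top"):
    c=bot.capture(n); cv2.imwrite(f"pics/{n}0.png",c["color"][:,:,::-1]); print(n,c["K"].tolist(),c["camera_from_world"].round(4).tolist())
E
```

```text
pics
{'time': 0.0, 'joint_positions': array([ 1.19800313e+00,  3.42773740e-01,  1.52498762e+00, -7.88310917e-06,
        1.27540686e+00, -1.45988331e-01]), 'dq': array([-0.0004335 ,  0.00091142, -0.00136037,  0.00251644, -0.00046948,
        0.00136625]), 'tau': array([-2.66497394e-03, -4.31242275e+01, -2.44206047e+01,  7.15786382e-02,
        5.60402346e-02, -8.17010391e-05]), 'tool_pos': array([117.8830359 , 511.18720526, 226.02874806]), 'tcp_rot': array([-3.14003275e+00, -2.21740257e-04,  2.91478991e+00]), 'contact_force': array([0.2473693 , 0.38522531, 0.04000364]), 'moment': array([-0.02488955, -0.01301524,  0.01868103]), 'grip_width': 91.7582393808282}
side [[388.05470235164023, 0.0, 323.4074296746613], [0.0, 388.05470235164023, 193.75804345003996], [0.0, 0.0, 1.0]] [[0.763, -0.6463, -0.0109, -478.7617], [-0.354, -0.4037, -0.8436, 249.7673], [0.5409, 0.6476, -0.5368, 629.7457], [0.0, 0.0, 0.0, 1.0]]
top [[464.8408590636589, 0.0, 307.3770738914352], [0.0, 464.8408590636589, 200.1505100735885], [0.0, 0.0, 1.0]] [[-0.0108, -0.9999, -0.0054, 20.6134], [-0.9794, 0.0117, -0.2018, 613.7021], [0.2018, 0.0031, -0.9794, 987.0478], [0.0, 0.0, 0.0, 1.0]]
```

View pics/top0.png

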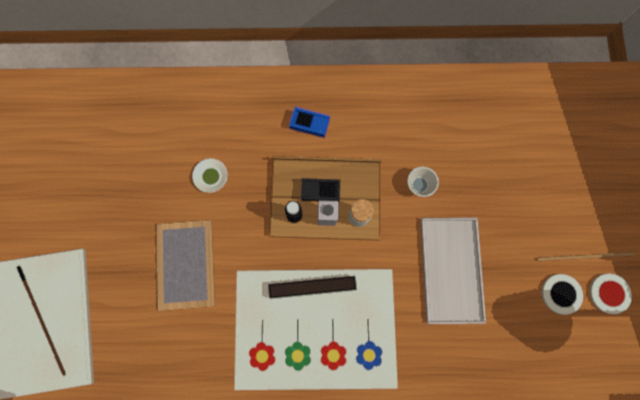

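View pics/side0.png

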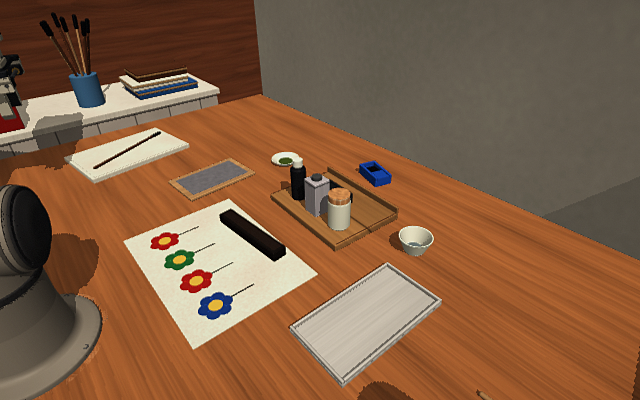

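The top view shows the stand at about (325,198), with the bottle at (293,211), the tin at (328,211) and the jar at (361,211). The inkstone is at (321,190). The tray is on the right at (453,270), and the felt board is on the left at (185,265). The blue decoy is at the back. Next I'll measure positions from the depth images.

```bash
cat > h.py <<'E'
from plant import bot
import numpy as np, cv2
def cloud(n,c=None):
    c=c or bot.capture(n)
    d=c["depth"].astype(float);K=c["K"];T=c["camera_from_world"]
    v,u=np.mgrid[0:400,0:640]
    P=np.stack([(u-K[0,2])/K[0,0]*d,(v-K[1,2])/K[1,1]*d,d],-1)
    W=(P-T[:3,3])@T[:3,:3]
    W[d==0]=np.nan
    return W,c
def proj(c,p):
    T=c["camera_from_world"];q=T[:3,:3]@np.array(p)+T[:3,3];r=c["K"]@q;return r[:2]/r[2]
E
python3 - <<'E'
from h import *
np.set_printoptions(precision=1,suppress=True,linewidth=200)
for n in("top","side"):
    W,c=cloud(n); Z=W[...,2]
    hs=c["color"]
    box=lambda x0,x1,y0,y1:(W[...,0]>x0)&(W[...,0]<x1)&(W[...,1]>y0)&(W[...,1]<y1)
    if n=="top":
        for nm,(u,v) in dict(bottle=(293,211),tin=(328,211),jar=(361,211),ink=(311,190),ink2=(335,187),tray=(453,270),board=(185,265),tab=(400,120),tab2=(100,150),tab3=(400,350),stand=(360,180),pw=(310,287),bowl=(423,182)).items(): print(nm,W[v,u])
    m=(W[...,0]>350)&(W[...,0]<800)&(abs(W[...,1])<400)
    # z histogram in table
    t=Z[m&(abs(Z)<6)];print(n,"table med",np.median(t))
    reg=box(520,720,-150,170)
    for lo,hi in((14,24),(30,40),(42,50),(60,72),(76,90),(90,98),(98,112)):
        k=reg&(Z>lo)&(Z<hi)
        nn,lab,st,ce=cv2.connectedComponentsWithStats(k.astype(np.uint8))
        for i in range(1,nn):
            if st[i,4]>25:
                q=W[lab==i];print(n,lo,hi,"n",st[i,4],"min",q.min(0),"max",q.max(0),"med",np.median(q,0))
E
```

```text
bottle [578.9  44.2 120.3]
tin [579.6 -30.4 111.7]
jar [ 580.1 -101.8  104.1]
ink [642.7   5.1  39.1]
ink2 [650.6 -51.1  32.8]
tray [ 457.2 -321.3    2.9]
board [475.1 298.3   9.9]
tab [ 827.7 -218.4   -1.5]
tab2 [759.2 522.6  -1.7]
tab3 [ 281.1 -190.2    0.7]
stand [ 670.5 -111.8   17.8]
pw [421.7  10.   24.1]
bowl [ 666.3 -263.5    7.7]
top table med -0.28089281534207716
top 14 24 n 5656 min [ 529.4 -150.    14. ] max [719.9 104.2  23.9] med [631.8 -19.2  17.4]
top 30 40 n 37 min [715.7 -83.5  30.2] max [720.  -33.6  37.4] med [718.1 -61.9  31.9]
top 30 40 n 64 min [ 712.  -149.4   30. ] max [718.7 -88.2  37.7] med [ 715.4 -122.2   33.2]
top 30 40 n 273 min [625.9 -54.9  30.8] max [662.9  -8.8  39.9] med [644.9 -32.1  35.7]
top 42 50 n 411 min [616.7 -62.6  42. ] max [670.3  28.3  49.6] med [643.6  -6.5  44.5]
top 76 90 n 44 min [ 557.9 -123.2   76.2] max [590.8 -80.4  89.1] med [563.7 -92.4  83.6]
top 98 112 n 105 min [567.5  27.6  98.1] max [604.8  62.4 110.5] med [580.1  42.8 101. ]
top 98 112 n 350 min [561.2 -50.6  98.2] max [604.1  -8.9 112. ] med [580.8 -29.  103.8]
top 98 1
[... 1319 characters left out ...]
52.2  76.1] max [604.5  -5.   90. ] med [569.2 -48.3  83. ]
side 76 90 n 138 min [ 558.  -129.7   76.1] max [603.  -92.1  89.9] med [ 568.5 -122.1   83.9]
side 90 98 n 46 min [567.7  24.9  90.1] max [598.1  53.2  97.8] med [577.6  32.   93.7]
side 90 98 n 81 min [560.2 -51.7  90. ] max [604.1  -8.7  98. ] med [568.2 -48.9  93.8]
side 90 98 n 69 min [ 559.4 -127.9   90. ] max [593.8 -91.2  97.8] med [ 567.2 -118.5   94.3]
side 98 112 n 100 min [568.7  27.2  98.3] max [602.9  63.1 111.6] med [580.   36.8 103.7]
side 98 112 n 194 min [561.2 -52.   98.1] max [604.1  -7.8 112. ] med [573.9 -39.7 105.3]
side 98 112 n 248 min [ 559.6 -128.    98.1] max [607.  -79.4 104.5] med [ 582.  -106.9  102.6]
```

```bash
python3 - <<'E'
from h import *
c=bot.capture("top");a=c["color"][140:250,250:400,::-1];cv2.imwrite("pics/t1.png",cv2.resize(a,None,fx=5,fy=5,interpolation=cv2.INTER_NEAREST))
c=bot.capture("side");a=c["color"][140:260,250:420,::-1];cv2.imwrite("pics/s1.png",cv2.resize(a,None,fx=4,fy=4,interpolation=cv2.INTER_NEAREST))
E
```

```text
(no output)
```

View pics/t1.png

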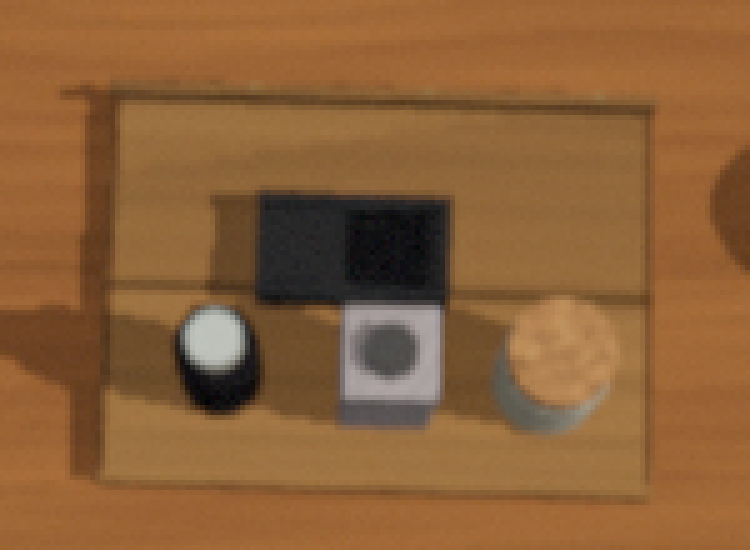

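View pics/s1.png

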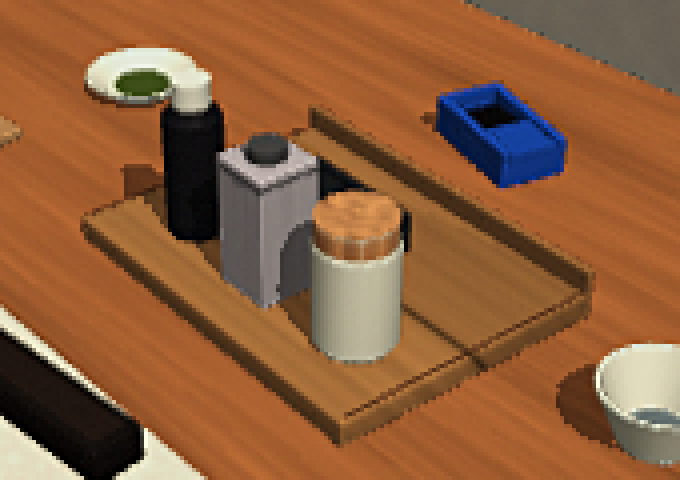

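```bash
cat >> h.py <<'E'
from scipy.optimize import least_squares
def rect(W,m,nm=""):
    q=W[m][:,:2].astype(np.float32); r=cv2.minAreaRect(q); (cx,cy),(a,b),t=r
    print(nm,"n",len(q),"c",(round(cx,1),round(cy,1)),"size",(round(a,1),round(b,1)),"ang",round(t,2)); return r
def comp(m,uv=None):
    n,l,s,c=cv2.connectedComponentsWithStats(m.astype(np.uint8))
    i=l[uv[1],uv[0]] if uv and l[uv[1],uv[0]] else 1+np.argmax(s[1:,4])
    return l==i
def circ(W,m,R,nm=""):
    q=W[m][:,:2]; f=lambda p:np.hypot(q[:,0]-p[0],q[:,1]-p[1])-R
    s=least_squares(f,q.mean(0)+[10,5],loss="soft_l1");print(nm,"n",len(q),"circ",s.x.round(1),"rms",np.sqrt(np.mean(s.fun**2)).round(2))
    g=lambda p:np.hypot(q[:,0]-p[0],q[:,1]-p[1])-p[2]
    s=least_squares(g,[*s.x,R],loss="soft_l1");print("   free",s.x.round(1))
def box(W,x0,x1,y0,y1,z0,z1): return (W[...,0]>x0)&(W[...,0]<x1)&(W[...,1]>y0)&(W[...,1]<y1)&(W[...,2]>z0)&(W[...,2]<z1)
E
python3 - <<'E'
from h import *
for n in("top","side"):
    W,c=cloud(n);print(n)
    rect(W,comp(box(W,540,620,-60,0,99,109)),"tin")
    circ(W,box(W,540,620,-150,-65,25,80),25,"jar")
    rect(W,comp(box(W,540,620,-150,-65,96,110)),"jarlid")
    circ(W,box(W,540,620,10,70,25,94),19,"bottle")
    k=comp(box(W,540,620,10,70,112,126));rect(W,k,"cap")
    rect(W,comp(box(W,605,690,-80,60,40,52)),"ink")
    rect(W,comp(box(W,500,740,-180,140,12,24)),"stand")
    rect(W,comp(box(W,300,620,-420,-230,8,22)),"traywall")
    rect(W,comp(box(W,300,620,220,400,4,14)),"board")
    rect(W,comp(box(W,350,500,-140,140,16,32)),"pw")
    hsv=cv2.cvtColor(c["color"],cv2.COLOR_RGB2HSV)
    rect(W,comp((hsv[...,1]<60)&box(W,300,620,-420,-230,-8,25)),"traycol")
    rect(W,comp((hsv[...,1]<70)&box(W,300,620,220,400,-4,25)),"felt")
E
```

```text
top
tin n 281 c (582.5, -29.7) size (41.2, 42.6) ang 88.71
jar n 91 circ [ 582.9 -105.5] rms 0.31
   free [ 582.7 -105.3   24.7]
jarlid n 372 c (582.2, -105.6) size (45.9, 46.6) ang 88.11
bottle n 81 circ [587.1  45.3] rms 6.34
   free [603.   46.9  33.9]
cap n 110 c (586.2, 45.7) size (23.8, 22.2) ang 41.31
ink n 522 c (643.3, -16.6) size (90.0, 51.2) ang 86.86
stand n 6292 c (626.0, -28.2) size (259.6, 186.0) ang 87.56
traywall n 828 c (458.4, -317.8) size (131.3, 239.5) ang 89.65
board n 4652 c (477.1, 300.4) size (204.4, 131.0) ang 4.07
pw n 1338 c (421.8, 5.4) size (34.0, 199.8) ang 4.86
traycol n 6042 c (459.6, -317.6) size (131.0, 241.5) ang 89.61
felt n 3121 c (477.9, 300.9) size (169.7, 100.5) ang 3.58
side
tin n 172 c (582.8, -30.5) size (43.7, 42.9) ang 86.22
jar n 468 circ [ 584.3 -103.5] rms 0.91
   free [ 584.  -103.9   24.6]
jarlid n 264 c (583.1, -104.7) size (47.3, 46.2) ang 26.95
bottle n 329 circ [588.   47.3] rms 1.19
   free [587.4  46.6  18.2]
cap n 85 c (586.4, 45.3) size (25.4, 21.9) ang 71.97
ink n 72 c (668.4, -0.2) size (42.4, 31.8) ang 52.79
stand n 3013 c (627.2, -28.5) size (263.5, 188.8) ang 87.89
traywall n 1685 c (459.5, -317.1) size (131.9, 241.8) ang 89.89
board n 1824 c (481.3, 301.2) size (209.5, 134.0) ang 4.2
pw n 1036 c (422.1, 5.5) size (35.8, 201.4) ang 5.58
traycol n 9234 c (458.6, -317.5) size (130.9, 240.2) ang 89.77
felt n 1063 c (477.5, 301.3) size (169.8, 101.6) ang 3.65
```

```bash
cat >> h.py <<'E'
from scipy.spatial.transform import Rotation as Ro
def plan(x,y,z,yaw):
    o=bot.get_obs();R=Ro.from_euler("xyz",o["tcp_rot"])
    d=R.inv().apply(np.array([x,y,z])-o["tool_pos"])
    s=(np.degrees(o["tcp_rot"][2])-yaw+180)%360-180
    print("t",round(o["time"],2),"pos",o["tool_pos"].round(1),"rpy",np.degrees(o["tcp_rot"]).round(2),"w",round(o["grip_width"],1),"F",o["contact_force"].round(1),"q6",o["joint_positions"][5].round(2))
    print("   -> dxyz",d.round(1),"spin",round(s,1))
E
python3 -c "
from h import *
plan(582.6,-105.2,226,87.6)"
```

```text
t 0.4 pos [118.  511.5 226.6] rpy [-179.99   -0.    167.01] w 91.9 F [-0.2 -0.7  0.6] q6 -0.15
   -> dxyz [-591.4 -496.5    0.7] spin 79.4
```

Request:
{"name": "carry_out", "arguments": {
  "motion": [
    [0, -20, -17, 0, 4],
    [0, -60, -50, 0, 10],
    [0, -105, -88, 0, 17],
    [0, -150, -126, 0, 24],
    [0, -195, -164, 0, 31],
    [0, -240, -201, 0, 37],
    [0, -285, -239, 0, 43],
    [0, -330, -277, 0, 49],
    [0, -370, -311, 0, 55],
    [0, -400, -336, 0, 60]
  ]
}}

```text
time: 1.65
tool_pos: [433.4, 92.2, 226.8]
tcp_rot: [3.141, 0.0, 1.863]
contact_force: [0.7, 1.4, -0.7]
grip_width: 92.0
```

```bash
cd .;python3 -c "
from h import *
plan(582.6,-105.2,180,87.6)"
```

```text
t 1.65 pos [433.4  92.2 226.8] rpy [1.7997e+02 2.0000e-02 1.0674e+02] w 92.0 F [ 0.7  1.4 -0.7] q6 -0.26
   -> dxyz [-232.    86.1   46.9] spin 19.1
```

Request:
{"name": "carry_out", "arguments": {
  "motion": [
    [0.15, -40, 15, 6, 4],
    [0.15, -85, 31, 14, 9],
    [0.15, -130, 48, 24, 14],
    [0.15, -175, 65, 34, 18],
    [0.15, -210, 78, 42, 19.1],
    [0.15, -226, 84, 46, 19.1],
    [0.15, -232, 86, 47, 19.1],
    [0.15, -232, 86, 47, 19.1]
  ]
}}

```text
time: 2.65
tool_pos: [582.2, -104.5, 180.2]
tcp_rot: [3.141, -0.0, 1.53]
contact_force: [0.1, -0.8, -0.1]
grip_width: 78.0
```

```bash
cd .;python3 -c "
from h import *
plan(582.6,-105.2,55,87.6)"
```

```text
t 2.65 pos [ 582.2 -104.5  180.2] rpy [ 1.7998e+02 -1.0000e-02  8.7680e+01] w 78.0 F [ 0.1 -0.8 -0.1] q6 -0.27
   -> dxyz [ -0.7   0.3 125.2] spin 0.1
```

Request:
{"name": "carry_out", "arguments": {
  "motion": [
    [0.15, -0.7, 0.3, 20, 0],
    [0.15, -0.7, 0.3, 50, 0],
    [0.15, -0.7, 0.3, 80, 0],
    [0.15, -0.7, 0.3, 105, 0],
    [0.15, -0.7, 0.3, 120, 0],
    [0.15, -0.7, 0.3, 125, 0],
    [0.15, -0.7, 0.3, 125, 0]
  ]
}}

```text
time: 3.52
tool_pos: [582.9, -105.0, 55.8]
tcp_rot: [3.14, 0.0, 1.531]
contact_force: [0.7, 0.3, -0.2]
grip_width: 77.8
```

Request:
{"name": "carry_out", "arguments": {
  "motion": [
    [0.6, 0, 0, 0, 0],
    [0.6, 0, 0, 0, 0],
    [0.6, 0, 0, 0, 0],
    [0.6, 0, 0, 0, 0],
    [0.6, 0, 0, 0, 0]
  ]
}}

```text
time: 4.15
tool_pos: [582.8, -105.1, 56.0]
tcp_rot: [3.14, 0.0, 1.531]
contact_force: [-1.8, 0.2, 3.4]
grip_width: 49.6
```

```bash
cd .;python3 -c "
from h import *
plan(582.6,-105.2,155,87.6)
c=bot.capture('side');cv2.imwrite('pics/s2.png',c['color'][...,::-1])"
```

```text
t 4.15 pos [ 582.8 -105.1   56. ] rpy [1.7993e+02 1.0000e-02 8.7690e+01] w 49.6 F [-1.8  0.2  3.4] q6 -0.27
   -> dxyz [ -0.1  -0.1 -99. ] spin 0.1
```

View pics/s2.png

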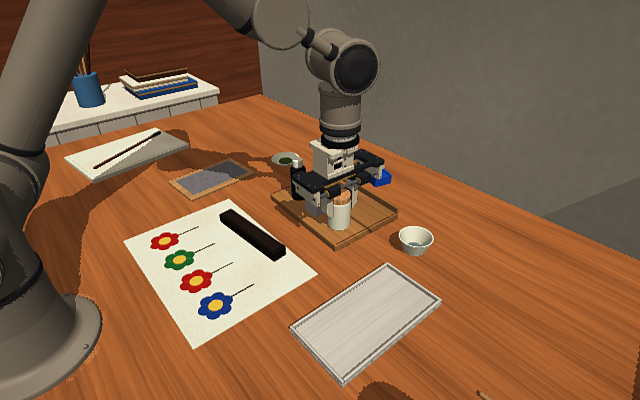

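The jar is between the fingers at about (339,212), and the opening reads 49.6 mm. I'll lift it now.

Request:
{"name": "carry_out", "arguments": {
  "motion": [
    [0.6, 0, 0, -5, 0],
    [0.6, 0, 0, -20, 0],
    [0.6, 0, 0, -45, 0],
    [0.6, 0, 0, -70, 0],
    [0.6, 0, 0, -90, 0],
    [0.6, 0, 0, -98, 0],
    [0.6, 0, 0, -99, 0]
  ]
}}

```text
time: 5.08
tool_pos: [582.8, -105.1, 155.5]
tcp_rot: [3.14, 0.0, 1.531]
contact_force: [0.3, -0.5, -3.1]
grip_width: 49.3
```

```bash
cd .;python3 -c "
from h import *
plan(529,-318,155,0)"
```

```text
t 5.08 pos [ 582.8 -105.1  155.5] rpy [1.7989e+02 2.0000e-02 8.7690e+01] w 49.3 F [ 0.3 -0.5 -3.1] q6 -0.27
   -> dxyz [-214.9  -45.2    0.5] spin 87.7
```

Request:
{"name": "carry_out", "arguments": {
  "motion": [
    [0.6, -10, -2, 0, 5],
    [0.6, -35, -7, 0, 14],
    [0.6, -65, -14, 0, 24],
    [0.6, -95, -20, 0, 34],
    [0.6, -125, -26, 0, 44],
    [0.6, -155, -33, 0, 54],
    [0.6, -180, -38, 0, 64],
    [0.6, -200, -42, 0, 73],
    [0.6, -210, -44, 0, 81],
    [0.6, -215, -45, 0, 86]
  ]
}}

```text
time: 6.32
tool_pos: [528.4, -318.5, 154.1]
tcp_rot: [-3.141, -0.0, 0.025]
contact_force: [-0.4, -0.5, -3.2]
grip_width: 49.5
```

```bash
cd .;python3 -c "
from h import *
plan(529,-318,44,0)"
```

```text
t 6.33 pos [ 528.4 -318.5  154.1] rpy [-1.7995e+02 -1.0000e-02  1.4500e+00] w 49.5 F [-0.4 -0.5 -3.2] q6 0.88
   -> dxyz [  0.6  -0.4 110.1] spin 1.4
```

Request:
{"name": "carry_out", "arguments": {
  "motion": [
    [0.6, 0.6, -0.4, 15, 1.4],
    [0.6, 0.6, -0.4, 40, 1.4],
    [0.6, 0.6, -0.4, 65, 1.4],
    [0.6, 0.6, -0.4, 88, 1.4],
    [0.6, 0.6, -0.4, 102, 1.4],
    [0.6, 0.6, -0.4, 108, 1.4],
    [0.6, 0.6, -0.4, 109, 1.4],
    [0.6, 0.6, -0.4, 110, 1.4],
    [0.6, 0.6, -0.4, 110.5, 1.4],
    [0.6, 0.6, -0.4, 110.5, 1.4]
  ]
}}

```text
time: 7.58
tool_pos: [529.1, -318.1, 44.0]
tcp_rot: [-3.141, -0.001, 0.001]
contact_force: [0.2, -0.2, -1.8]
grip_width: 49.5
```

```bash
cd .;python3 -c "
from h import *
plan(529,-318,43,0)"
```

```text
t 7.58 pos [ 529.1 -318.1   44. ] rpy [-1.7997e+02 -3.0000e-02  4.0000e-02] w 49.5 F [ 0.2 -0.2 -1.8] q6 0.9
   -> dxyz [-0.1 -0.1  1. ] spin 0.0
```

Request:
{"name": "carry_out", "arguments": {
  "motion": [
    [0.6, 0, 0, 0.6, 0],
    [0.6, 0, 0, 1.0, 0],
    [0.6, 0, 0, 1.0, 0]
  ]
}}

```text
time: 7.95
tool_pos: [529.2, -318.2, 43.1]
tcp_rot: [-3.141, -0.001, 0.001]
contact_force: [0.1, -0.4, -1.8]
grip_width: 49.4
```

Request:
{"name": "carry_out", "arguments": {
  "motion": [
    [0.6, 0, 0, 0.4, 0],
    [0.6, 0, 0, 0.8, 0],
    [0.6, 0, 0, 0.8, 0]
  ]
}}

```text
time: 8.32
tool_pos: [529.4, -318.2, 43.1]
tcp_rot: [-3.142, -0.001, 0.001]
contact_force: [-1.3, 2.3, 5.6]
grip_width: 49.4
```

In contact, with about 6 N upward. I'll release and rise.

Request:
{"name": "carry_out", "arguments": {
  "motion": [
    [0.4, 0, 0, 0, 0],
    [0.25, 0, 0, 0, 0],
    [0.2, 0, 0, 0, 0],
    [0.2, 0, 0, -10, 0],
    [0.2, 0, 0, -35, 0],
    [0.2, 0, 0, -65, 0],
    [0.2, 0, 0, -95, 0],
    [0.2, 0, 0, -120, 0],
    [0.2, 0, 0, -130, 0]
  ]
}}

```text
time: 9.45
tool_pos: [529.8, -318.6, 175.3]
tcp_rot: [3.14, -0.004, 0.001]
contact_force: [1.1, 0.4, -1.0]
grip_width: 73.6
```

```bash
cd .;python3 -c "
from h import *
plan(582.6,-30,165,87.6)
c=bot.capture('side');cv2.imwrite('pics/s3.png',c['color'][...,::-1])"
```

```text
t 9.45 pos [ 529.8 -318.6  175.3] rpy [ 1.7988e+02 -2.3000e-01  5.0000e-02] w 73.6 F [ 1.1  0.4 -1. ] q6 0.9
   -> dxyz [  53.  -288.6   10. ] spin -87.5
```

View pics/s3.png

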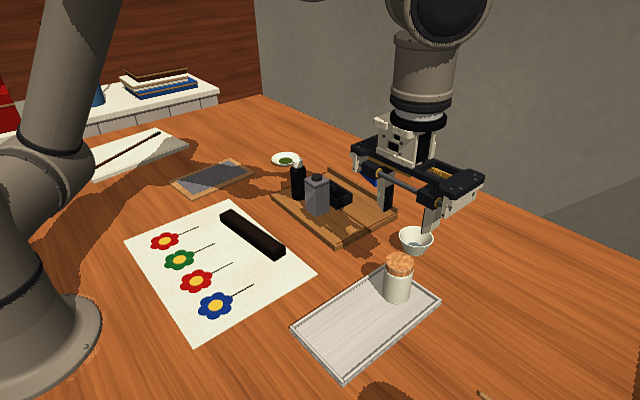

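The jar stands upright in the tray at about (397,285). Next is the tin.

Request:
{"name": "carry_out", "arguments": {
  "motion": [
    [0.2, 3, -15, 1, -5],
    [0.2, 9, -50, 2, -14],
    [0.2, 17, -90, 4, -24],
    [0.2, 24, -130, 5, -34],
    [0.2, 31, -170, 6, -44],
    [0.2, 39, -210, 8, -54],
    [0.2, 45, -245, 9, -64],
    [0.2, 50, -270, 10, -74],
    [0.2, 52, -284, 10, -82],
    [0.2, 53, -288, 10, -87]
  ]
}}

```text
time: 10.75
tool_pos: [582.2, -29.4, 164.1]
tcp_rot: [3.139, 0.002, 1.524]
contact_force: [0.3, -0.4, 0.1]
grip_width: 73.4
```

```bash
cd .;python3 -c "
from h import *
plan(582.6,-30,65,87.6)"
```

```text
t 10.75 pos [582.2 -29.4 164.1] rpy [1.7986e+02 1.0000e-01 8.7330e+01] w 73.4 F [ 0.3 -0.4  0.1] q6 -0.13
   -> dxyz [-0.4  0.2 99.1] spin -0.3
```

Request:
{"name": "carry_out", "arguments": {
  "motion": [
    [0.2, -0.4, 0.2, 20, -0.3],
    [0.2, -0.4, 0.2, 50, -0.3],
    [0.2, -0.4, 0.2, 78, -0.3],
    [0.2, -0.4, 0.2, 94, -0.3],
    [0.2, -0.4, 0.2, 99, -0.3],
    [0.2, -0.4, 0.2, 99, -0.3],
    [0.65, -0.4, 0.2, 99, -0.3],
    [0.65, -0.4, 0.2, 99, -0.3],
    [0.65, -0.4, 0.2, 99, -0.3],
    [0.65, -0.4, 0.2, 99, -0.3]
  ]
}}

```text
time: 12.0
tool_pos: [582.6, -30.1, 65.4]
tcp_rot: [3.139, 0.002, 1.529]
contact_force: [-1.4, 0.2, 2.0]
grip_width: 41.6
```

Request:
{"name": "carry_out", "arguments": {
  "motion": [
    [0.65, 0, 0, 0, 0],
    [0.65, 0, 0, 0, 0]
  ]
}}

```text
time: 12.25
tool_pos: [582.7, -30.0, 65.4]
tcp_rot: [3.139, 0.002, 1.529]
contact_force: [-0.6, 0.2, 0.3]
grip_width: 41.6
```

```bash
cd .;python3 -c "
from h import *
plan(582.6,-30,165,87.6)"
```

```text
t 12.25 pos [582.7 -30.   65.4] rpy [1.7984e+02 1.0000e-01 8.7630e+01] w 41.6 F [-0.6  0.2  0.3] q6 -0.14
   -> dxyz [ -0.1   0.2 -99.6] spin 0.0
```

Request:
{"name": "carry_out", "arguments": {
  "motion": [
    [0.65, 0, 0, -5, 0],
    [0.65, 0, 0, -20, 0],
    [0.65, 0, 0, -45, 0],
    [0.65, 0, 0, -70, 0],
    [0.65, 0, 0, -90, 0],
    [0.65, 0, 0, -98, 0],
    [0.65, 0, 0, -100, 0]
  ]
}}

```text
time: 13.12
tool_pos: [582.4, -29.8, 165.9]
tcp_rot: [3.138, 0.002, 1.529]
contact_force: [-1.3, 0.7, -2.8]
grip_width: 41.9
```

```bash
cd .;python3 -c "
from h import *
plan(459,-317.5,175,0)"
```

```text
t 13.12 pos [582.4 -29.8 165.9] rpy [1.7981e+02 1.1000e-01 8.7630e+01] w 41.9 F [-1.3  0.7 -2.8] q6 -0.14
   -> dxyz [-292.5 -111.4   -8.9] spin 87.6
```

Request:
{"name": "carry_out", "arguments": {
  "motion": [
    [0.65, -10, -4, -1, 5],
    [0.65, -45, -17, -3, 14],
    [0.65, -85, -32, -5, 24],
    [0.65, -125, -48, -7, 34],
    [0.65, -165, -63, -9, 44],
    [0.65, -205, -78, -9, 54],
    [0.65, -245, -93, -9, 64],
    [0.65, -275, -105, -9, 74],
    [0.65, -288, -110, -9, 82],
    [0.65, -292, -111, -9, 87]
  ]
}}

```text
time: 14.38
tool_pos: [458.4, -317.7, 174.0]
tcp_rot: [3.141, -0.002, 0.006]
contact_force: [-0.5, 0.4, -2.4]
grip_width: 42.2
```

```bash
cd .;python3 -c "
from h import *
plan(459,-317.5,53.5,0)"
```

```text
t 14.38 pos [ 458.4 -317.7  174. ] rpy [ 1.7996e+02 -9.0000e-02  3.4000e-01] w 42.2 F [-0.5  0.4 -2.4] q6 0.82
   -> dxyz [  0.4  -0.3 120.5] spin 0.3
```

Expected contact is at TCP z of about 52.4.

Request:
{"name": "carry_out", "arguments": {
  "motion": [
    [0.65, 0.5, -0.3, 15, 0.3],
    [0.65, 0.5, -0.3, 45, 0.3],
    [0.65, 0.5, -0.3, 75, 0.3],
    [0.65, 0.5, -0.3, 100, 0.3],
    [0.65, 0.5, -0.3, 114, 0.3],
    [0.65, 0.5, -0.3, 119, 0.3],
    [0.65, 0.5, -0.3, 120.5, 0.3],
    [0.65, 0.5, -0.3, 121.5, 0.3],
    [0.65, 0.5, -0.3, 122, 0.3],
    [0.65, 0.5, -0.3, 122, 0.3]
  ]
}}

```text
time: 15.62
tool_pos: [459.3, -317.7, 52.5]
tcp_rot: [3.14, -0.002, 0.001]
contact_force: [0.4, -0.2, -1.4]
grip_width: 41.8
```

Request:
{"name": "carry_out", "arguments": {
  "motion": [
    [0.65, 0, 0, 0.4, 0],
    [0.65, 0, 0, 0.8, 0],
    [0.65, 0, 0, 0.8, 0]
  ]
}}

```text
time: 16.0
tool_pos: [459.5, -317.8, 52.4]
tcp_rot: [3.14, -0.003, 0.001]
contact_force: [-0.8, 1.9, 5.7]
grip_width: 42.3
```

Request:
{"name": "carry_out", "arguments": {
  "motion": [
    [0.4, 0, 0, 0, 0],
    [0.3, 0, 0, 0, 0],
    [0.25, 0, 0, 0, 0],
    [0.25, 0, 0, -10, 0],
    [0.25, 0, 0, -35, 0],
    [0.25, 0, 0, -65, 0],
    [0.25, 0, 0, -95, 0],
    [0.25, 0, 0, -115, 0],
    [0.25, 0, 0, -120, 0]
  ]
}}

```text
time: 17.12
tool_pos: [459.7, -318.1, 174.3]
tcp_rot: [3.138, -0.005, 0.001]
contact_force: [-0.7, -0.0, -0.8]
grip_width: 68.9
```

```bash
cd .;python3 -c "
from h import *
plan(586.4,45.6,162,87.6)
c=bot.capture('side');cv2.imwrite('pics/s4.png',c['color'][...,::-1])"
```

```text
t 17.12 pos [ 459.7 -318.1  174.3] rpy [ 1.7977e+02 -3.1000e-01  5.0000e-02] w 68.9 F [-0.7 -0.  -0.8] q6 0.83
   -> dxyz [ 126.9 -363.6   11.5] spin -87.6
```

View pics/s4.png

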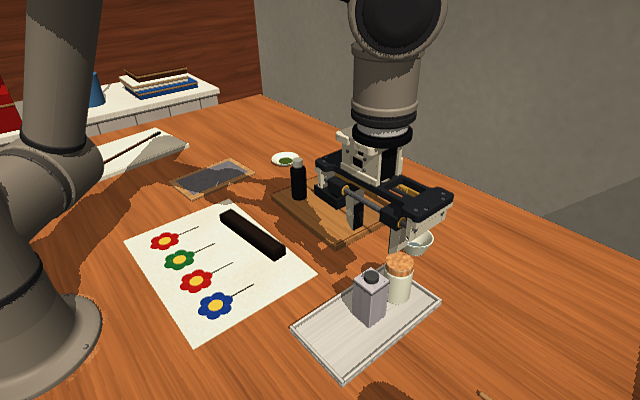

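The tin stands upright in the tray at about (370,298). Next is the bottle.

Request:
{"name": "carry_out", "arguments": {
  "motion": [
    [0.25, 5, -15, 1, -5],
    [0.25, 19, -55, 2, -14],
    [0.25, 36, -105, 3, -24],
    [0.25, 54, -155, 5, -34],
    [0.25, 71, -205, 6, -44],
    [0.25, 89, -255, 7, -54],
    [0.25, 106, -305, 9, -64],
    [0.25, 118, -340, 10, -74],
    [0.25, 125, -359, 11, -82],
    [0.25, 127, -364, 11, -87.5]
  ]
}}

```text
time: 18.42
tool_pos: [585.9, 47.8, 160.8]
tcp_rot: [3.139, 0.003, 1.534]
contact_force: [-1.1, -0.1, -0.4]
grip_width: 69.0
```

```bash
cd .;python3 -c "
from h import *
plan(586.6,45.8,62,87.6)"
```

```text
t 18.43 pos [585.9  47.8 160.8] rpy [1.7985e+02 1.7000e-01 8.7870e+01] w 69.0 F [-1.1 -0.1 -0.4] q6 -0.01
   -> dxyz [-1.7  0.5 98.8] spin 0.3
```

Request:
{"name": "carry_out", "arguments": {
  "motion": [
    [0.25, -1.7, 0.5, 20, 0.3],
    [0.25, -1.7, 0.5, 50, 0.3],
    [0.25, -1.7, 0.5, 78, 0.3],
    [0.25, -1.7, 0.5, 94, 0.3],
    [0.25, -1.7, 0.5, 98.8, 0.3],
    [0.25, -1.7, 0.5, 98.8, 0.3],
    [0.7, -1.7, 0.5, 98.8, 0.3],
    [0.7, -1.7, 0.5, 98.8, 0.3],
    [0.7, -1.7, 0.5, 98.8, 0.3],
    [0.7, -1.7, 0.5, 98.8, 0.3]
  ]
}}

```text
time: 19.68
tool_pos: [586.7, 45.8, 62.3]
tcp_rot: [3.139, 0.003, 1.528]
contact_force: [0.3, 0.5, 1.8]
grip_width: 37.5
```

Request:
{"name": "carry_out", "arguments": {
  "motion": [
    [0.7, 0, 0, 0, 0],
    [0.7, 0, 0, 0, 0]
  ]
}}

```text
time: 19.92
tool_pos: [586.7, 45.8, 62.3]
tcp_rot: [3.139, 0.003, 1.528]
contact_force: [-0.7, -1.0, 0.5]
grip_width: 37.2
```

```bash
cd .;python3 -c "
from h import *
plan(586.6,45.8,190,87.6)"
```

```text
t 19.93 pos [586.7  45.8  62.3] rpy [1.7983e+02 1.7000e-01 8.7570e+01] w 37.2 F [-0.7 -1.   0.5] q6 -0.01
   -> dxyz [  -0.4    0.3 -127.7] spin -0.0
```

Bottle start TCP: (586.7, 45.8, 62.3). I'll lift it.

Request:
{"name": "carry_out", "arguments": {
  "motion": [
    [0.7, 0, 0, -5, 0],
    [0.7, 0, 0, -20, 0],
    [0.7, 0, 0, -45, 0],
    [0.7, 0, 0, -75, 0],
    [0.7, 0, 0, -100, 0],
    [0.7, 0, 0, -115, 0],
    [0.7, 0, 0, -120, 0],
    [0.7, 0, 0, -120, 0]
  ]
}}

```text
time: 20.92
tool_pos: [586.1, 46.2, 182.0]
tcp_rot: [3.139, 0.003, 1.528]
contact_force: [-0.2, -0.3, -1.6]
grip_width: 37.3
```

```bash
cd .;python3 -c "
from h import *
plan(389,-317,182,0)"
```

```text
t 20.93 pos [586.1  46.2 182. ] rpy [1.7987e+02 1.7000e-01 8.7570e+01] w 37.3 F [-0.2 -0.3 -1.6] q6 -0.01
   -> dxyz [-371.2 -181.5    0.6] spin 87.6
```

Request:
{"name": "carry_out", "arguments": {
  "motion": [
    [0.7, -14, -7, 0, 5],
    [0.7, -55, -27, 0, 14],
    [0.7, -105, -51, 0, 24],
    [0.7, -155, -76, 0, 34],
    [0.7, -205, -100, 0, 44],
    [0.7, -255, -125, 0, 54],
    [0.7, -305, -149, 0, 64],
    [0.7, -343, -168, 0, 74],
    [0.7, -365, -179, 0, 82],
    [0.7, -371, -181, 0, 87.5]
  ]
}}

```text
time: 22.18
tool_pos: [388.2, -318.0, 181.5]
tcp_rot: [3.14, -0.001, -0.005]
contact_force: [-0.7, 0.7, -2.2]
grip_width: 37.4
```

```bash
cd .;python3 -c "
from h import *
plan(389,-317,49.8,0)"
```

```text
t 22.18 pos [ 388.2 -318.   181.5] rpy [ 1.799e+02 -4.000e-02 -2.800e-01] w 37.4 F [-0.7  0.7 -2.2] q6 0.74
   -> dxyz [  0.7  -1.2 131.7] spin -0.3
```

Request:
{"name": "carry_out", "arguments": {
  "motion": [
    [0.7, 0.7, -1.2, 15, 0],
    [0.7, 0.7, -1.2, 50, 0],
    [0.7, 0.7, -1.2, 85, 0],
    [0.7, 0.7, -1.2, 112, 0],
    [0.7, 0.7, -1.2, 126, 0],
    [0.7, 0.7, -1.2, 130, 0],
    [0.7, 0.7, -1.2, 131.5, 0],
    [0.7, 0.7, -1.2, 132.2, 0],
    [0.7, 0.7, -1.2, 132.8, 0],
    [0.7, 0.7, -1.2, 132.8, 0]
  ]
}}

```text
time: 23.42
tool_pos: [389.3, -317.3, 49.3]
tcp_rot: [3.139, -0.002, -0.005]
contact_force: [0.7, -0.3, 1.7]
grip_width: 37.5
```

Contact. I'll release and rise.

Request:
{"name": "carry_out", "arguments": {
  "motion": [
    [0.4, 0, 0, 0, 0],
    [0.3, 0, 0, 0, 0],
    [0.25, 0, 0, 0, 0],
    [0.25, 0, 0, -10, 0],
    [0.25, 0, 0, -35, 0],
    [0.25, 0, 0, -65, 0],
    [0.25, 0, 0, -95, 0],
    [0.25, 0, 0, -115, 0],
    [0.25, 0, 0, -120, 0]
  ]
}}

```text
time: 24.55
tool_pos: [389.6, -317.4, 171.0]
tcp_rot: [3.137, -0.004, -0.005]
contact_force: [-0.7, -0.3, -0.7]
grip_width: 68.5
```

```bash
cd .;python3 - <<'E'
from h import *
W,c=cloud('side');cv2.imwrite('pics/s5.png',c['color'][...,::-1])
W,c=cloud('top');cv2.imwrite('pics/t5.png',c['color'][...,::-1])
rect(W,comp(box(W,605,690,-80,60,40,52)),"ink")
rect(W,comp(box(W,500,740,-180,140,12,24)),"stand")
plan(643.3,-16.6,150,87)
E
```

```text
ink n 515 c (643.5, -16.6) size (90.0, 51.6) ang 87.31
stand n 7569 c (626.1, -28.3) size (259.6, 187.0) ang 87.61
t 24.65 pos [ 389.1 -317.   169.7] rpy [ 1.7981e+02 -1.2000e-01 -2.8000e-01] w 68.7 F [-0.6 -0.6  0.2] q6 0.74
   -> dxyz [ 252.6 -301.7   19.2] spin -87.3
```

View pics/s5.png

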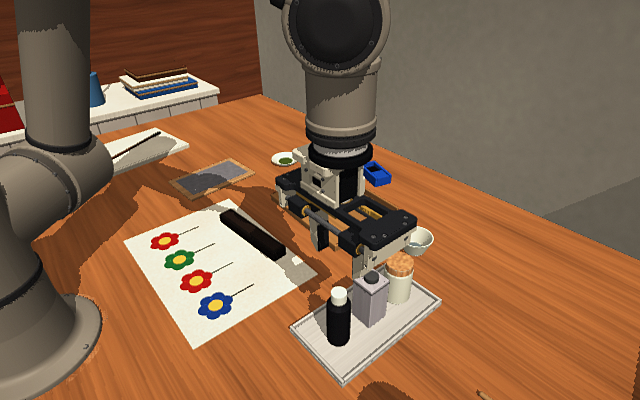

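View pics/t5.png

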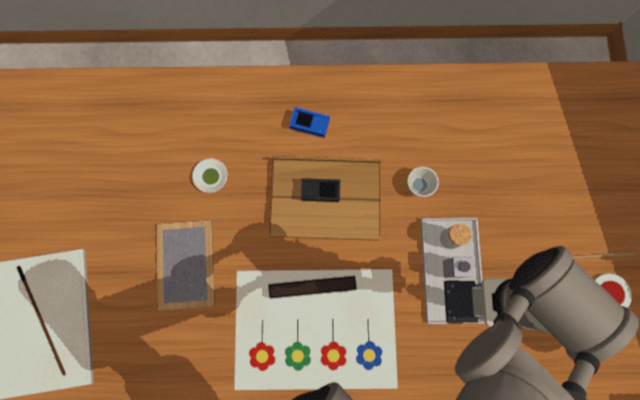

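All three containers stand in the tray: the bottle at (338,318), the tin at (370,298) and the jar at (398,280) in the side view. The inkstone is free. Going to it next.

Request:
{"name": "carry_out", "arguments": {
  "motion": [
    [0.25, 9, -11, 0, -5],
    [0.25, 35, -42, 0, -14],
    [0.25, 68, -81, 1, -24],
    [0.25, 102, -122, 2, -34],
    [0.25, 137, -163, 5, -44],
    [0.25, 171, -204, 9, -54],
    [0.25, 206, -245, 13, -64],
    [0.25, 234, -279, 17, -74],
    [0.25, 248, -297, 19, -82],
    [0.25, 252.6, -301.7, 19.2, -87]
  ]
}}

```text
time: 25.9
tool_pos: [643.2, -14.8, 147.8]
tcp_rot: [-3.141, 0.003, 1.519]
contact_force: [-0.4, -0.9, 0.7]
grip_width: 68.9
```

```bash
cd .;python3 -c "
from h import *
plan(643.5,-16.6,24,87.1)"
```

```text
t 25.9 pos [643.2 -14.8 147.8] rpy [-1.7996e+02  1.5000e-01  8.7040e+01] w 68.9 F [-0.4 -0.9  0.7] q6 -0.09
   -> dxyz [ -1.5   0.5 123.8] spin -0.1
```

Request:
{"name": "carry_out", "arguments": {
  "motion": [
    [0.25, -1.5, 0.5, 20, 0],
    [0.25, -1.5, 0.5, 50, 0],
    [0.25, -1.5, 0.5, 80, 0],
    [0.25, -1.5, 0.5, 105, 0],
    [0.25, -1.5, 0.5, 118, 0],
    [0.25, -1.5, 0.5, 123, 0],
    [0.25, -1.5, 0.5, 124, 0],
    [0.25, -1.5, 0.5, 124, 0]
  ]
}}

```text
time: 26.9
tool_pos: [644.0, -16.7, 24.7]
tcp_rot: [3.141, 0.003, 1.519]
contact_force: [0.2, 0.8, -0.4]
grip_width: 69.0
```

Request:
{"name": "carry_out", "arguments": {
  "motion": [
    [0.6, 0, 0, 0, 0],
    [0.6, 0, 0, 0, 0],
    [0.6, 0, 0, 0, 0],
    [0.6, 0, 0, 0, 0],
    [0.6, 0, 0, 0, 0]
  ]
}}

```text
time: 27.52
tool_pos: [643.9, -16.7, 25.1]
tcp_rot: [3.141, 0.003, 1.519]
contact_force: [-3.5, 0.8, 4.9]
grip_width: 49.9
```

```bash
cd .;python3 -c "
from h import *
plan(643.5,-16.6,120,87.1)"
```

```text
t 27.52 pos [643.9 -16.7  25.1] rpy [1.7997e+02 1.6000e-01 8.7040e+01] w 49.9 F [-3.5  0.8  4.9] q6 -0.09
   -> dxyz [ -0.2  -0.4 -94.9] spin -0.1
```

Request:
{"name": "carry_out", "arguments": {
  "motion": [
    [0.6, 0, 0, -5, 0],
    [0.6, 0, 0, -20, 0],
    [0.6, 0, 0, -45, 0],
    [0.6, 0, 0, -70, 0],
    [0.6, 0, 0, -88, 0],
    [0.6, 0, 0, -94, 0],
    [0.6, 0, 0, -95, 0]
  ]
}}

```text
time: 28.4
tool_pos: [643.7, -16.4, 120.0]
tcp_rot: [3.141, 0.003, 1.519]
contact_force: [-0.1, -0.7, -4.6]
grip_width: 49.7
```

```bash
cd .;python3 - <<'E'
from h import *
for n in("top","side"):
    W,c=cloud(n); hsv=cv2.cvtColor(c["color"],cv2.COLOR_RGB2HSV)
    rect(W,comp((hsv[...,1]<70)&box(W,300,620,220,400,-4,25)),"felt")
    if n=="top": rect(W,comp(box(W,300,620,220,400,5,14)),"board"); 
plan(477.7,301,110,3.7)
E
```

```text
felt n 3135 c (477.9, 301.0) size (169.4, 100.4) ang 3.74
board n 4329 c (477.1, 300.2) size (199.9, 130.6) ang 4.02
felt n 1061 c (477.4, 300.7) size (169.9, 101.1) ang 3.88
t 28.5 pos [643.4 -16.4 119.3] rpy [-1.7994e+02  1.5000e-01  8.7040e+01] w 49.7 F [-0.1  0.3 -3.7] q6 -0.09
   -> dxyz [ 308.4 -181.8    8.6] spin 83.3
```

Request:
{"name": "carry_out", "arguments": {
  "motion": [
    [0.6, 11, -6, 0, 5],
    [0.6, 45, -27, 1, 14],
    [0.6, 88, -52, 2, 24],
    [0.6, 130, -77, 3, 34],
    [0.6, 172, -101, 5, 44],
    [0.6, 215, -127, 7, 54],
    [0.6, 257, -151, 8, 64],
    [0.6, 288, -170, 8.6, 73],
    [0.6, 304, -179, 8.6, 80],
    [0.6, 308, -182, 8.6, 83]
  ]
}}

```text
time: 29.75
tool_pos: [476.2, 301.7, 109.1]
tcp_rot: [3.139, 0.003, 0.07]
contact_force: [1.0, -0.7, -3.8]
grip_width: 49.9
```

```bash
cd .;python3 - <<'E'
from h import *
plan(477.5,300.8,16,3.8)
E
```

```text
t 29.75 pos [476.2 301.7 109.1] rpy [1.7983e+02 1.7000e-01 4.0100e+00] w 49.9 F [ 1.  -0.7 -3.8] q6 1.93
   -> dxyz [ 1.5  0.7 93.1] spin 0.2
```

Request:
{"name": "carry_out", "arguments": {
  "motion": [
    [0.6, 1.5, 0.7, 15, 0.1],
    [0.6, 1.5, 0.7, 40, 0.1],
    [0.6, 1.5, 0.7, 65, 0.1],
    [0.6, 1.5, 0.7, 82, 0.1],
    [0.6, 1.5, 0.7, 90, 0.1],
    [0.6, 1.5, 0.7, 92, 0.1],
    [0.6, 1.5, 0.7, 93, 0.1],
    [0.6, 1.5, 0.7, 93.8, 0.1],
    [0.6, 1.5, 0.7, 94.5, 0.1],
    [0.6, 1.5, 0.7, 94.5, 0.1]
  ]
}}

```text
time: 31.0
tool_pos: [477.8, 301.0, 15.2]
tcp_rot: [3.139, 0.002, 0.068]
contact_force: [-0.0, -0.4, 0.1]
grip_width: 49.8
```

Request:
{"name": "carry_out", "arguments": {
  "motion": [
    [0.6, 0, 0, 0.4, 0],
    [0.6, 0, 0, 0.4, 0],
    [0.4, 0, 0, 0.4, 0],
    [0.3, 0, 0, 0.4, 0],
    [0.25, 0, 0, 0.4, 0],
    [0.25, 0, 0, -8, 0],
    [0.25, 0, 0, -30, 0],
    [0.25, 0, 0, -65, 0],
    [0.25, 0, 0, -105, 0],
    [0.25, 0, 0, -140, 0]
  ]
}}

```text
time: 32.25
tool_pos: [478.2, 301.5, 157.4]
tcp_rot: [3.14, 0.001, 0.068]
contact_force: [0.2, 0.2, 0.2]
grip_width: 68.8
```

```bash
cd .;python3 - <<'E'
from h import *
plan(389.3,-317.3,175,0)
E
```

```text
t 32.25 pos [478.2 301.5 157.4] rpy [1.7988e+02 4.0000e-02 3.9100e+00] w 68.8 F [0.2 0.2 0.2] q6 1.93
   -> dxyz [-130.9  611.3  -16.3] spin 3.9
```

Request:
{"name": "carry_out", "arguments": {
  "motion": [
    [0.25, -4, 20, -5, 0.5],
    [0.25, -13, 60, -10, 1],
    [0.25, -24, 110, -15, 1.5],
    [0.25, -34, 160, -16, 2],
    [0.25, -45, 210, -16, 2.5],
    [0.25, -56, 260, -16, 3],
    [0.25, -66, 310, -16, 3.5],
    [0.25, -77, 360, -16, 3.9],
    [0.25, -86, 400, -16, 3.9],
    [0.25, -92, 430, -16, 3.9]
  ]
}}

```text
time: 33.5
tool_pos: [413.9, -135.6, 173.5]
tcp_rot: [3.14, 0.002, -0.002]
contact_force: [0.8, -0.1, -0.1]
grip_width: 68.7
```

```bash
cd .;python3 - <<'E'
from h import *
for n in("top","side"):
    W,c=cloud(n);cv2.imwrite(f'pics/{n}6.png',c['color'][...,::-1])
    rect(W,comp(box(W,400,560,220,380,28,45)),"ink")
    rect(W,comp(box(W,300,620,220,400,5,14)),"board")
    circ(W,box(W,340,440,-370,-270,20,80),19,"bottle")
    rect(W,comp(box(W,340,430,-370,-270,99,115)),"cap")
plan(389.3,-317.3,170,0)
E
```

```text
ink n 615 c (478.9, 300.1) size (90.8, 51.4) ang 4.85
board n 3411 c (476.9, 300.1) size (199.7, 130.8) ang 3.9h.py:23: RuntimeWarning: Mean of empty slice.
  s=least_squares(f,q.mean(0)+[10,5],loss="soft_l1");print(nm,"n",len(q),"circ",s.x.round(1),"rms",np.sqrt(np.mean(s.fun**2)).round(2))
  ret = um.true_divide(
Traceback (most recent call last):
  File "h.py", line 23, in circ
    s=least_squares(f,q.mean(0)+[10,5],loss="soft_l1");print(nm,"n",len(q),"circ",s.x.round(1),"rms",np.sqrt(np.mean(s.fun**2)).round(2))
ValueError: Initial guess is outside of provided bounds
```

View pics/top6.png

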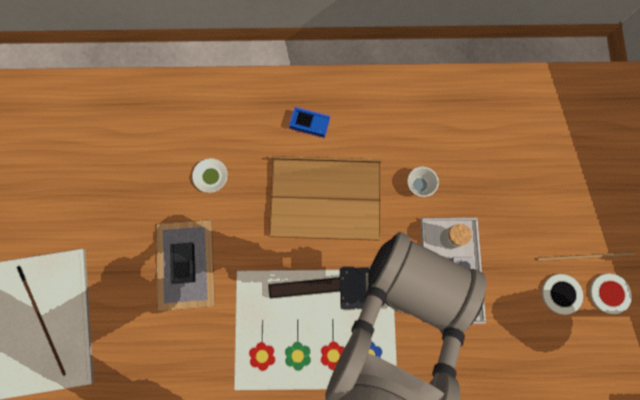

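The inkstone lies centred on the felt at (183,263), hollow up and within about 2 mm and 1°. Next I'll return the containers, bottle first.

```bash
cd .;python3 - <<'E'
from h import *
plan(389.3,-317.3,170,-0.3)
E
```

```text
t 33.55 pos [ 414.1 -138.2  173.5] rpy [ 1.798e+02  1.200e-01 -1.400e-01] w 69.5 F [ 1.  -2.8  0.1] q6 1.08
   -> dxyz [-24.3 179.2   4.2] spin 0.2
```

Request:
{"name": "carry_out", "arguments": {
  "motion": [
    [0.25, -4, 30, 0, 0.2],
    [0.25, -9, 65, 0, 0.2],
    [0.25, -14, 105, 0, 0.2],
    [0.25, -20, 145, 0, 0.2],
    [0.25, -23, 168, 0, 0.2],
    [0.25, -24, 177, 0, 0.2],
    [0.25, -24.3, 179.2, 0, 0.2],
    [0.25, -24.3, 179.2, 0, 0.2]
  ]
}}

```text
time: 34.55
tool_pos: [389.2, -316.4, 174.0]
tcp_rot: [3.139, 0.002, -0.005]
contact_force: [-0.1, 0.1, -0.2]
grip_width: 68.9
```

```bash
cd .;python3 - <<'E'
from h import *
plan(389.3,-317.3,49.3,-0.3)
W,c=cloud("side");circ(W,box(W,340,430,-370,-270,12,70),19,"bottle")
E
```

```text
t 34.55 pos [ 389.2 -316.4  174. ] rpy [ 1.7983e+02  1.4000e-01 -3.1000e-01] w 68.9 F [-0.1  0.1 -0.2] q6 0.74
   -> dxyz [  0.4   0.5 124.8] spin -0.0
bottle n 729 circ [ 390.6 -315.3] rms 17.9
   free [ 411.9 -262.7   74. ]
```

Request:
{"name": "carry_out", "arguments": {
  "motion": [
    [0.25, 0.4, 0.5, 20, 0],
    [0.25, 0.4, 0.5, 50, 0],
    [0.25, 0.4, 0.5, 85, 0],
    [0.25, 0.4, 0.5, 112, 0],
    [0.25, 0.4, 0.5, 122, 0],
    [0.25, 0.4, 0.5, 124.8, 0],
    [0.25, 0.4, 0.5, 124.8, 0],
    [0.25, 0.4, 0.5, 124.8, 0]
  ]
}}

```text
time: 35.6
tool_pos: [389.9, -317.7, 50.3]
tcp_rot: [3.137, 0.001, -0.005]
contact_force: [-0.4, 0.1, -1.0]
grip_width: 69.2
```

Request:
{"name": "carry_out", "arguments": {
  "motion": [
    [0.7, 0, 0, 0, 0],
    [0.7, 0, 0, 0, 0],
    [0.7, 0, 0, 0, 0],
    [0.7, 0, 0, 0, 0],
    [0.7, 0, 0, 0, 0],
    [0.7, 0, 0, 0, 0]
  ]
}}

```text
time: 36.35
tool_pos: [389.9, -317.6, 50.2]
tcp_rot: [3.137, 0.001, -0.005]
contact_force: [-0.1, 0.2, 0.2]
grip_width: 37.8
```

Request:
{"name": "carry_out", "arguments": {
  "motion": [
    [0.7, 0, 0, -5, 0],
    [0.7, 0, 0, -20, 0],
    [0.7, 0, 0, -45, 0],
    [0.7, 0, 0, -75, 0],
    [0.7, 0, 0, -105, 0],
    [0.7, 0, 0, -122, 0],
    [0.7, 0, 0, -130, 0],
    [0.7, 0, 0, -130, 0]
  ]
}}

```text
time: 37.35
tool_pos: [390.1, -317.1, 180.8]
tcp_rot: [3.137, 0.0, -0.005]
contact_force: [0.6, -0.4, -2.5]
grip_width: 37.3
```

```bash
cd .;python3 - <<'E'
from h import *
plan(586.7,45.8,180,87.6)
E
```

```text
t 37.35 pos [ 390.1 -317.1  180.8] rpy [ 1.7971e+02  3.0000e-02 -2.9000e-01] w 37.3 F [ 0.6 -0.4 -2.5] q6 0.74
   -> dxyz [ 194.8 -363.9   -1.2] spin -87.9
```

Request:
{"name": "carry_out", "arguments": {
  "motion": [
    [0.7, 7, -14, 0, -5],
    [0.7, 28, -53, 0, -14],
    [0.7, 54, -101, 0, -24],
    [0.7, 82, -153, 0, -34],
    [0.7, 109, -204, 0, -44],
    [0.7, 136, -255, 0, -54],
    [0.7, 163, -304, 0, -64],
    [0.7, 182, -340, 0, -74],
    [0.7, 192, -358, -1, -82],
    [0.7, 194.8, -363.9, -1, -87.5]
  ]
}}

```text
time: 38.6
tool_pos: [586.6, 47.3, 178.4]
tcp_rot: [-3.139, 0.005, 1.528]
contact_force: [0.1, -0.1, -2.4]
grip_width: 37.2
```

```bash
cd .;python3 - <<'E'
from h import *
plan(586.7,46.4,64.2,87.6)
E
```

```text
t 38.6 pos [586.6  47.3 178.4] rpy [-179.86    0.28   87.53] w 37.2 F [ 0.1 -0.1 -2.4] q6 -0.0
   -> dxyz [ -0.4   0.4 114.2] spin -0.1
```

Request:
{"name": "carry_out", "arguments": {
  "motion": [
    [0.7, -0.4, 0.4, 15, 0],
    [0.7, -0.4, 0.4, 45, 0],
    [0.7, -0.4, 0.4, 75, 0],
    [0.7, -0.4, 0.4, 98, 0],
    [0.7, -0.4, 0.4, 110, 0],
    [0.7, -0.4, 0.4, 113, 0],
    [0.7, -0.4, 0.4, 114.2, 0],
    [0.7, -0.4, 0.4, 114.8, 0],
    [0.7, -0.4, 0.4, 115.2, 0],
    [0.7, -0.4, 0.4, 115.2, 0]
  ]
}}

```text
time: 39.85
tool_pos: [586.8, 46.4, 63.5]
tcp_rot: [-3.14, 0.005, 1.528]
contact_force: [-0.0, -0.3, -1.6]
grip_width: 37.4
```

```bash
cd .;python3 - <<'E'
from h import *
plan(586.7,46.4,63.2,87.6)
E
```

```text
t 39.85 pos [586.8  46.4  63.5] rpy [-179.89    0.28   87.53] w 37.4 F [-0.  -0.3 -1.6] q6 -0.0
   -> dxyz [-0.  -0.1  0.3] spin -0.1
```

Request:
{"name": "carry_out", "arguments": {
  "motion": [
    [0.7, 0, 0, 0.4, 0],
    [0.7, 0, 0, 0.8, 0],
    [0.7, 0, 0, 0.8, 0]
  ]
}}

```text
time: 40.22
tool_pos: [586.9, 46.4, 63.3]
tcp_rot: [-3.14, 0.005, 1.528]
contact_force: [-2.2, -0.4, 5.7]
grip_width: 37.8
```

Request:
{"name": "carry_out", "arguments": {
  "motion": [
    [0.4, 0, 0, 0, 0],
    [0.3, 0, 0, 0, 0],
    [0.25, 0, 0, 0, 0],
    [0.25, 0, 0, -10, 0],
    [0.25, 0, 0, -35, 0],
    [0.25, 0, 0, -65, 0],
    [0.25, 0, 0, -95, 0],
    [0.25, 0, 0, -112, 0],
    [0.25, 0, 0, -117, 0]
  ]
}}

```text
time: 41.35
tool_pos: [587.8, 46.9, 182.1]
tcp_rot: [3.14, 0.005, 1.528]
contact_force: [0.2, 0.1, 0.4]
grip_width: 68.8
```

```bash
cd .;python3 - <<'E'
from h import *
plan(459.5,-317.8,175,0)
E
```

```text
t 41.35 pos [587.8  46.9 182.1] rpy [179.91   0.28  87.53] w 68.8 F [0.2 0.1 0.4] q6 -0.0
   -> dxyz [-369.9 -112.5    8.8] spin 87.5
```

Request:
{"name": "carry_out", "arguments": {
  "motion": [
    [0.25, -14, -4, 0, 5],
    [0.25, -54, -16, 1, 14],
    [0.25, -104, -32, 2, 24],
    [0.25, -155, -47, 3, 34],
    [0.25, -206, -63, 5, 44],
    [0.25, -257, -78, 6, 54],
    [0.25, -308, -94, 7, 64],
    [0.25, -346, -105, 8, 74],
    [0.25, -365, -111, 8.8, 82],
    [0.25, -370, -112.5, 8.8, 87.5]
  ]
}}

```text
time: 42.6
tool_pos: [458.4, -319.1, 174.2]
tcp_rot: [3.137, -0.0, -0.005]
contact_force: [-0.4, 0.1, -0.4]
grip_width: 68.9
```

```bash
cd .;python3 - <<'E'
from h import *
c=bot.capture('side');cv2.imwrite('pics/s7.png',c['color'][...,::-1])
plan(459.5,-317.8,52.5,0)
E
```

```text
t 42.65 pos [ 458.5 -319.2  174.3] rpy [ 1.7974e+02 -2.0000e-02 -4.7000e-01] w 68.7 F [-0.1 -0.6 -0.3] q6 0.84
   -> dxyz [  0.9  -1.9 121.8] spin -0.5
```

View pics/s7.png

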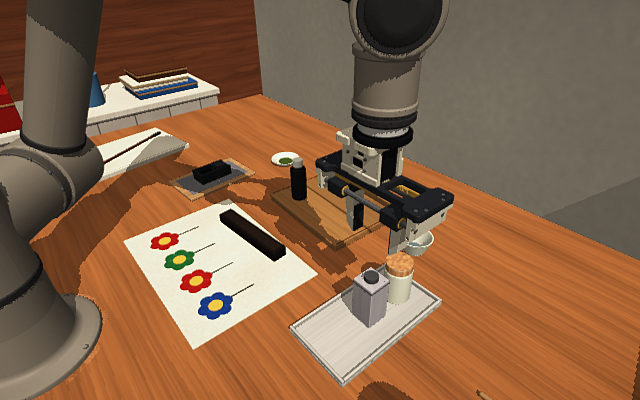

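The bottle is upright again on the stand at (298,180). The inkstone is on the board, and the tin waits at (370,298).

Request:
{"name": "carry_out", "arguments": {
  "motion": [
    [0.25, 0.9, -1.9, 20, -0.5],
    [0.25, 0.9, -1.9, 50, -0.5],
    [0.25, 0.9, -1.9, 85, -0.5],
    [0.25, 0.9, -1.9, 110, -0.5],
    [0.25, 0.9, -1.9, 119, -0.5],
    [0.25, 0.9, -1.9, 121.8, -0.5],
    [0.25, 0.9, -1.9, 122, -0.5],
    [0.25, 0.9, -1.9, 122, -0.5]
  ]
}}

```text
time: 43.65
tool_pos: [459.9, -318.2, 53.2]
tcp_rot: [3.136, -0.001, 0.001]
contact_force: [-0.0, 0.3, -1.4]
grip_width: 68.6
```

Request:
{"name": "carry_out", "arguments": {
  "motion": [
    [0.65, 0, 0, 0, 0],
    [0.65, 0, 0, 0, 0],
    [0.65, 0, 0, 0, 0],
    [0.65, 0, 0, 0, 0],
    [0.65, 0, 0, 0, 0],
    [0.65, 0, 0, 0, 0]
  ]
}}

```text
time: 44.4
tool_pos: [459.9, -318.1, 53.3]
tcp_rot: [3.136, -0.002, 0.001]
contact_force: [-0.1, 1.6, 2.3]
grip_width: 41.7
```

Request:
{"name": "carry_out", "arguments": {
  "motion": [
    [0.65, 0, 0, -5, 0],
    [0.65, 0, 0, -20, 0],
    [0.65, 0, 0, -45, 0],
    [0.65, 0, 0, -75, 0],
    [0.65, 0, 0, -105, 0],
    [0.65, 0, 0, -122, 0],
    [0.65, 0, 0, -130, 0],
    [0.65, 0, 0, -130, 0]
  ]
}}

```text
time: 45.4
tool_pos: [459.8, -317.4, 183.8]
tcp_rot: [3.135, -0.002, 0.001]
contact_force: [-0.3, -0.8, -3.4]
grip_width: 42.1
```

```bash
cd .;python3 - <<'E'
from h import *
plan(582.7,-30,175,87.6)
E
```

```text
t 45.4 pos [ 459.8 -317.4  183.8] rpy [ 1.7965e+02 -1.2000e-01  4.0000e-02] w 42.1 F [-0.3 -0.8 -3.4] q6 0.83
   -> dxyz [ 123.1 -287.4    7.3] spin -87.6
```

Request:
{"name": "carry_out", "arguments": {
  "motion": [
    [0.65, 5, -12, 0, -5],
    [0.65, 18, -43, 1, -14],
    [0.65, 35, -82, 2, -24],
    [0.65, 52, -121, 3, -34],
    [0.65, 69, -161, 4, -44],
    [0.65, 86, -201, 5, -54],
    [0.65, 103, -240, 6, -64],
    [0.65, 115, -269, 7, -74],
    [0.65, 121, -283, 7, -82],
    [0.65, 123, -287.4, 7, -87.4]
  ]
}}

```text
time: 46.65
tool_pos: [582.3, -28.6, 173.9]
tcp_rot: [3.142, 0.006, 1.531]
contact_force: [0.2, 0.6, -2.4]
grip_width: 42.2
```

```bash
cd .;python3 - <<'E'
from h import *
plan(582.7,-29.6,67.2,87.6)
E
```

```text
t 46.65 pos [582.3 -28.6 173.9] rpy [180.     0.32  87.74] w 42.2 F [ 0.2  0.6 -2.4] q6 -0.14
   -> dxyz [ -0.3   0.5 106.7] spin 0.1
```

Request:
{"name": "carry_out", "arguments": {
  "motion": [
    [0.65, -0.3, 0.5, 15, 0.1],
    [0.65, -0.3, 0.5, 40, 0.1],
    [0.65, -0.3, 0.5, 68, 0.1],
    [0.65, -0.3, 0.5, 90, 0.1],
    [0.65, -0.3, 0.5, 102, 0.1],
    [0.65, -0.3, 0.5, 105.5, 0.1],
    [0.65, -0.3, 0.5, 106.7, 0.1],
    [0.65, -0.3, 0.5, 107.3, 0.1],
    [0.65, -0.3, 0.5, 107.9, 0.1],
    [0.65, -0.3, 0.5, 107.9, 0.1]
  ]
}}

```text
time: 47.9
tool_pos: [583.1, -29.6, 66.5]
tcp_rot: [3.141, 0.006, 1.53]
contact_force: [-0.1, -0.1, -1.2]
grip_width: 42.2
```

Request:
{"name": "carry_out", "arguments": {
  "motion": [
    [0.65, 0, 0, 0.4, 0],
    [0.65, 0, 0, 0.8, 0],
    [0.65, 0, 0, 0.8, 0]
  ]
}}

```text
time: 48.28
tool_pos: [583.1, -29.7, 66.4]
tcp_rot: [3.14, 0.006, 1.53]
contact_force: [-2.9, -0.0, 4.8]
grip_width: 41.8
```

Request:
{"name": "carry_out", "arguments": {
  "motion": [
    [0.4, 0, 0, 0, 0],
    [0.3, 0, 0, 0, 0],
    [0.25, 0, 0, 0, 0],
    [0.25, 0, 0, -10, 0],
    [0.25, 0, 0, -35, 0],
    [0.25, 0, 0, -65, 0],
    [0.25, 0, 0, -92, 0],
    [0.25, 0, 0, -106, 0],
    [0.25, 0, 0, -110, 0]
  ]
}}

```text
time: 49.4
tool_pos: [583.2, -29.1, 177.2]
tcp_rot: [3.139, 0.006, 1.53]
contact_force: [-0.5, -0.0, 0.4]
grip_width: 68.9
```

```bash
cd .;python3 - <<'E'
from h import *
plan(529.4,-318.2,170,0)
E
```

```text
t 49.4 pos [583.2 -29.1 177.2] rpy [179.84   0.35  87.64] w 68.9 F [-0.5 -0.   0.4] q6 -0.13
   -> dxyz [-291.   -41.9    8.9] spin 87.6
```

Request:
{"name": "carry_out", "arguments": {
  "motion": [
    [0.25, -12, -2, 0, 5],
    [0.25, -44, -6, 1, 14],
    [0.25, -83, -12, 2, 24],
    [0.25, -122, -17, 3, 34],
    [0.25, -162, -23, 5, 44],
    [0.25, -202, -29, 6, 54],
    [0.25, -242, -35, 7, 64],
    [0.25, -272, -39, 8, 74],
    [0.25, -287, -41, 8.8, 82],
    [0.25, -291, -42, 8.8, 87.4]
  ]
}}

```text
time: 50.65
tool_pos: [528.4, -319.1, 168.5]
tcp_rot: [3.137, -0.0, -0.001]
contact_force: [0.5, 0.5, -0.2]
grip_width: 69.1
```

```bash
cd .;python3 - <<'E'
from h import *
plan(529.4,-318.2,43.5,0)
E
```

```text
t 50.65 pos [ 528.4 -319.1  168.5] rpy [ 1.7973e+02 -3.0000e-02 -5.0000e-02] w 69.1 F [ 0.5  0.5 -0.2] q6 0.91
   -> dxyz [  1.   -1.4 125. ] spin -0.1
```

Request:
{"name": "carry_out", "arguments": {
  "motion": [
    [0.25, 1, -1.4, 20, 0],
    [0.25, 1, -1.4, 50, 0],
    [0.25, 1, -1.4, 85, 0],
    [0.25, 1, -1.4, 112, 0],
    [0.25, 1, -1.4, 122, 0],
    [0.25, 1, -1.4, 125, 0],
    [0.25, 1, -1.4, 125, 0],
    [0.25, 1, -1.4, 125, 0]
  ]
}}

```text
time: 51.65
tool_pos: [529.9, -318.6, 44.6]
tcp_rot: [3.136, -0.002, -0.001]
contact_force: [0.2, 0.2, 0.8]
grip_width: 68.6
```

Request:
{"name": "carry_out", "arguments": {
  "motion": [
    [0.6, 0, 0, 0, 0],
    [0.6, 0, 0, 0, 0],
    [0.6, 0, 0, 0, 0],
    [0.6, 0, 0, 0, 0],
    [0.6, 0, 0, 0, 0]
  ]
}}

```text
time: 52.28
tool_pos: [530.1, -318.6, 44.9]
tcp_rot: [3.136, -0.002, -0.001]
contact_force: [-0.4, 2.3, 4.3]
grip_width: 49.3
```

Request:
{"name": "carry_out", "arguments": {
  "motion": [
    [0.6, 0, 0, -5, 0],
    [0.6, 0, 0, -20, 0],
    [0.6, 0, 0, -45, 0],
    [0.6, 0, 0, -75, 0],
    [0.6, 0, 0, -105, 0],
    [0.6, 0, 0, -122, 0],
    [0.6, 0, 0, -130, 0],
    [0.6, 0, 0, -130, 0]
  ]
}}

```text
time: 53.28
tool_pos: [529.8, -317.9, 175.3]
tcp_rot: [3.135, -0.003, -0.001]
contact_force: [0.8, 0.6, -2.6]
grip_width: 49.6
```

```bash
cd .;python3 - <<'E'
from h import *
plan(582.8,-105.1,165,87.7)
E
```

```text
t 53.27 pos [ 529.8 -317.9  175.3] rpy [ 1.7963e+02 -1.6000e-01 -5.0000e-02] w 49.6 F [ 0.8  0.6 -2.6] q6 0.91
   -> dxyz [  52.8 -212.9    9.1] spin -87.7
```

Request:
{"name": "carry_out", "arguments": {
  "motion": [
    [0.6, 2, -9, 0, -5],
    [0.6, 8, -32, 1, -14],
    [0.6, 15, -61, 2, -24],
    [0.6, 22, -90, 3, -34],
    [0.6, 30, -120, 5, -44],
    [0.6, 37, -150, 6, -54],
    [0.6, 44, -178, 7, -64],
    [0.6, 50, -200, 8, -74],
    [0.6, 52, -210, 9, -82],
    [0.6, 52.8, -213, 9, -87.5]
  ]
}}

```text
time: 54.52
tool_pos: [582.3, -103.9, 163.8]
tcp_rot: [3.141, 0.006, 1.531]
contact_force: [-0.3, -1.0, -2.9]
grip_width: 49.7
```

```bash
cd .;python3 - <<'E'
from h import *
plan(582.8,-104.5,58.5,87.7)
E
```

```text
t 54.52 pos [ 582.3 -103.9  163.8] rpy [179.96   0.32  87.72] w 49.7 F [-0.3 -1.  -2.9] q6 -0.26
   -> dxyz [  0.    0.4 105.3] spin 0.0
```

Request:
{"name": "carry_out", "arguments": {
  "motion": [
    [0.6, 0, 0.4, 15, 0],
    [0.6, 0, 0.4, 40, 0],
    [0.6, 0, 0.4, 68, 0],
    [0.6, 0, 0.4, 90, 0],
    [0.6, 0, 0.4, 101, 0],
    [0.6, 0, 0.4, 104, 0],
    [0.6, 0, 0.4, 105.3, 0],
    [0.6, 0, 0.4, 106, 0],
    [0.6, 0, 0.4, 106.5, 0],
    [0.6, 0, 0.4, 106.5, 0]
  ]
}}

```text
time: 55.78
tool_pos: [583.2, -104.7, 58.1]
tcp_rot: [3.14, 0.006, 1.531]
contact_force: [-0.4, -0.4, 1.6]
grip_width: 49.5
```

Request:
{"name": "carry_out", "arguments": {
  "motion": [
    [0.6, 0, 0, 0.4, 0],
    [0.6, 0, 0, 0.8, 0],
    [0.6, 0, 0, 0.8, 0]
  ]
}}

```text
time: 56.15
tool_pos: [583.2, -104.9, 58.0]
tcp_rot: [3.139, 0.006, 1.531]
contact_force: [-3.1, -0.5, 6.1]
grip_width: 49.7
```

Contact. I'll release, rise and move clear.

Request:
{"name": "carry_out", "arguments": {
  "motion": [
    [0.4, 0, 0, 0, 0],
    [0.3, 0, 0, 0, 0],
    [0.25, 0, 0, 0, 0],
    [0.25, 0, 0, -10, 0],
    [0.25, 0, 0, -35, 0],
    [0.25, 0, 0, -65, 0],
    [0.25, 0, 0, -95, 0],
    [0.25, 0, 0, -115, 0],
    [0.25, 0, 0, -120, 0]
  ]
}}

```text
time: 57.28
tool_pos: [583.7, -104.2, 180.1]
tcp_rot: [3.136, 0.007, 1.531]
contact_force: [-0.6, -0.1, 0.1]
grip_width: 68.9
```

Request:
{"name": "carry_out", "arguments": {
  "motion": [
    [0.25, -15, -5, 0, 0],
    [0.25, -50, -20, 0, 0],
    [0.25, -100, -40, 0, 0],
    [0.25, -150, -60, 0, 0],
    [0.25, -200, -80, 0, 0],
    [0.25, -240, -100, 0, 0],
    [0.25, -265, -110, 0, 0],
    [0.25, -270, -110, 0, 0],
    [0.25, -270, -110, 0, 0]
  ]
}}

```text
time: 58.4
tool_pos: [462.8, -369.5, 180.7]
tcp_rot: [3.137, 0.006, 1.53]
contact_force: [0.2, -0.0, 0.1]
grip_width: 68.6
```

```bash
cd .;python3 - <<'E'
from h import *
for n in("top","side"):
    W,c=cloud(n);cv2.imwrite(f'pics/{n}8.png',c['color'][...,::-1]);print(n)
    rect(W,comp(box(W,540,620,-60,0,99,109)),"tin")
    circ(W,box(W,540,620,-150,-65,25,80),25,"jar")
    rect(W,comp(box(W,540,620,-150,-65,96,110)),"jarlid")
    circ(W,box(W,540,620,10,70,25,94),19,"bottle")
    rect(W,comp(box(W,540,620,10,70,112,126)),"cap")
    rect(W,comp(box(W,400,560,220,380,28,45)),"ink")
    rect(W,comp(box(W,350,500,-140,140,16,32)),"pw")
E
```

```text
top
tin n 275 c (582.7, -29.8) size (41.1, 42.5) ang 88.23
jar n 88 circ [ 583.3 -106.2] rms 0.35
   free [ 583.  -106.1   24.7]
jarlid n 369 c (582.5, -106.0) size (45.8, 46.2) ang 45.12
bottle n 77 circ [587.   45.5] rms 0.28
   free [586.7  45.5  18.7]
cap n 110 c (586.1, 45.5) size (23.5, 22.5) ang 49.77
ink n 615 c (479.0, 300.6) size (90.4, 51.0) ang 3.91
pw n 1336 c (421.9, 5.3) size (33.9, 199.4) ang 4.89
side
tin n 177 c (582.9, -29.7) size (46.0, 43.0) ang 89.77
jar n 241 circ [ 584.7 -104.5] rms 0.83
   free [ 584.2 -104.6   24.5]
jarlid n 179 c (583.6, -97.5) size (38.0, 46.4) ang 88.5
bottle n 339 circ [588.2  47.3] rms 1.16
   free [587.7  46.8  18.4]
cap n 84 c (587.1, 45.8) size (23.3, 24.2) ang 28.79
ink n 385 c (479.6, 301.6) size (92.2, 55.2) ang 3.57
pw n 1042 c (422.3, 5.5) size (35.5, 202.3) ang 4.95
```

View pics/top8.png

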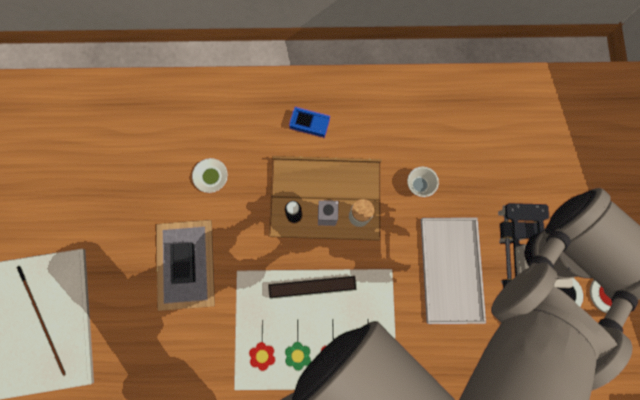

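View pics/side8.png

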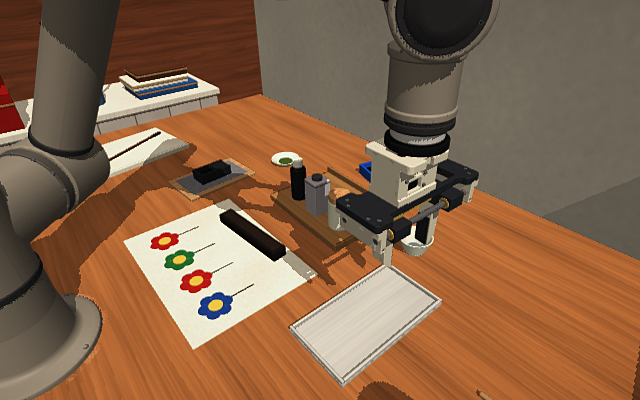

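In the top view the bottle (293,211), tin (328,211) and jar (361,211) are back upright. The inkstone is on the board at (183,263), the tray is empty, and the paperweight, saucer and bowl look unmoved. I'm handing in.

```bash
cd .;python3 -c "
from plant import bot
print(bot.close_job())"
```

```text
the job is handed in; nothing more can be done
None
```

I moved the jar, tin and bottle upright into the tray and laid the inkstone hollow side up on the felt board. Then I stood the bottle, tin and jar back in their own places, and handed the job in at about 58.5 s.

**Containers:** my last top-camera check put all three within about 1 mm of where they stood at the start, and upright.

**Inkstone:** it lies about 1.5 to 2 mm from the board's centre, with its length within about 1° of the board's.

**Bystanders:** the paperweight measured the same as at the start to within about 0.2 mm. I checked the saucer and bowl by eye only, and they looked unmoved.

**Disagreement between cameras:** the side view differed from the top view by 1 to 2 mm, which is within its calibration. In that view the gripper partly hid the jar, so its lid reading there is not usable. The forces I read between moves stayed below 7 N.

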